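# Slide the guard sleeve over the valve stem and press it home

## Robot

A 6-joint arm with a two-finger parallel gripper is mounted at the origin on the work surface. World frame = base frame: x ahead of the robot, y to its left, z up, the work surface at z = 0. Lengths are in m, angles in rad, forces in N, time in s.
With the tool pointing down it reaches from about 0.3 to 0.875 m from the base axis. Payload 6.4 kg.
Tool frame: the origin (TCP) lies midway between the tips of the shut fingers; the grasp point (between the pads) lies 19 mm behind it; z points along the fingers, y is the line along which they close (so a half turn about z gives the same grasp; the last joint's range is limited). The gripper opens to 85 mm and grips with 20 to 120 N. Pads are 22 mm wide; open, the fingers measure 114 mm over their backs; the gripper's body (76 mm by 85 mm) begins 54 mm behind the grasp point. The pads swing forward as they close: fully open they stand 13 mm farther back than shut.
Start: joints at [-1.443, 0.181, 1.607, -0, 1.354, -0.206], TCP at [0.188, -0.543, 0.231] pointing down, gripper open.
Joint ranges: [-2.99, 2.99], [-0.89, 2.07], [0.3, 2.58], [-1.14, 4.28], [0, 2.63], [-3.12, 3.12]. Speed limits (rad/s): [2.57, 2.57, 3.01, 3.14, 3.14, 3.14].

## Interface

Orientations are given as a rotation vector (axis times angle).
In Python, from cell import manip, snapshot, camera_params, job gives the robot as it stands.
- The arm moves only by the tool apply_moves, never from a script. Its argument "plan" is one flat list of numbers, 6 for each row, row after row: the shift along the tool's x, y, z in m, then the turn, a rotation vector about the tool's x, y, z in degrees. In form: [dx, dy, dz, ax, ay, az, dx, dy, dz, ax, ay, az, ...]. A call has 1 to 8 rows; each row shifts and turns the commanded pose from where the row before left it, along the tool's axes as they then stand; what a row does not reach is not made up. A row lasts 1/12 s, in which the tool goes at most 41.7 mm and 7.16 degrees, less where a joint would pass 70% of its speed; a pose out of reach is approached as far as the arm can. A call is refused whole if a number of a shift passes 0.0417 or a number of a turn 7.16, either way. A call with a gripper value outside its range is refused whole. "claw" is the opening, from 0 (shut) to 1 (fully open), set as the call begins (left out, the last holds). The fingers move at their own pace and stop on an object; "newtons" is the grip in N (left out, the last holds). Time passes only in rows, so rows that do not move let the fingers close. It gives the time, the measured TCP pose, the force, the opening and the grip force at its end, in the units of the state.
- manip.sense(): the state, without advancing time (a new reading comes with each control period).
- snapshot(name): name is "side" or "top"; returns (picture, depth): 384x512x3 uint8, red, green, blue; 384x512 float32, m along the optical axis (not along the pixel's ray), 0 where there is no reading.
- camera_params(name): a dict with "fx", "fy", "cx", "cy" (pixels), "R" (3x3) and "t" (3): a world point X has camera coordinates R X + t. Camera axes: x right, y down, z forward; pixel columns grow to the right and rows downward; lengths in m; the calibration is good to about 2 mm. A picture is of the moment at which its call begins. camera_params takes no time and is no camera call.
- job.finish_job(): hands the job in; it is judged then, once.
The state is a dict: "time": time; "joint_pos": joint angles; "dq": joint speeds; "joint_efforts": joint torques, N m; "eef_pos": TCP position; "tcp_rot": TCP orientation; "wrist_force": force on the tool from outside, world axes, zero at the start; "moment": the same for the moment, N m; "opening": opening from 0.0 (shut) to 1.0 (fully open); "grip_force": force on a finger pad.
Only numpy, scipy, OpenCV 4.12 (cv2) and the standard library are available. Lean on these libraries where they do the work, as an engineer would, in place of code of your own. Each camera call takes 0.05 s, during which the arm holds its last target. There are 200 camera calls.

## Task

Slide the big blue sleeve along the deck of the assembly jig, without lifting it off or tipping it over, onto the yellow nest plate until its bore sits over the valve stem, whose exact place you have to feel for. Then press the sleeve straight down so that it goes over the stem and pushes the braked nest plate fully down to its stop, and leave it there, upright. Do not shift the other things on the bench or on the deck.

Things in the scene. Friction and masses are not known exactly. Their poses are not given: they have to be found in the camera images.
- sleeve: Blue plastic guard sleeve, a loose thick-walled tube standing upright on the deck, 88 mm outside diameter (too wide for an 85 mm gripper), through bore 48 mm, wall 20 mm, 50 mm tall, 0.24 to 0.38 kg. Origin: centre of its underside; z along its axis, up.
- jig: Assembly jig, fixed to the bench: a flat bare-aluminium deck on four blue legs, 200 mm (its x) by 360 mm (its y), deck surface 80 mm above the bench. Origin: on the bench under the deck's centre. The sleeve starts inside the black-lined rectangle on the +y half; the -y half has a 128 mm square window, centred at jig (0, -95 mm), which the yellow nest plate fills. There are no guides or rims.
- nest_centre (a point): Middle of the window at deck-surface height, fixed to the jig, axes as the jig's. The fixed upright steel valve stem (45 mm diameter, tapering over its last 4.5 mm to a 40 mm top face 1.5 mm below the deck surface, so a sleeve slides over it while the nest is up) stands within 6.5 mm of this point in the jig's x and in its y, elsewhere every time; its pose is not reported.
- nest (a joint): How far the nest plate has been pushed down, m: 0 = up, level with the deck (0.5 mm below it), as at the start; 0.030 = fully down on its stop. It does not tilt, a brake holds it at any height, and it yields to about 16 N in all (the sleeve's weight included). It can go down under the sleeve only when the bore is over the stem; otherwise the sleeve lands on the stem's top.
- nest_top (a point): Centre of the upper face of the yellow nest plate, 126 by 126 mm, 10 mm thick, with a 67 mm round hole through which the stem's steel top is seen. Moves down with the nest; straight below nest_centre.
- manifold_red: Bystander: steel valve manifold with red T-handles, 60 x 85 x 115 mm, standing loose on the bench. Origin: centre of its underside.
- manifold_yellow: Bystander: the same with yellow T-handles. Origin: centre of its underside.
- mug: Bystander: brass mug, 76 mm diameter, 85 mm tall, loose on the bench. Origin: centre of its underside.
- screwdriver: Bystander: screwdriver lying loose on the bench.
- wrench: Bystander: wrench lying loose on the bench.
- gland_nut: Bystander: small brass nut, 28 mm diameter, 30 mm tall, standing loose on the deck near its +x edge, about 83 mm off the deck's middle line. Origin: centre of its underside.
Not all that is in view belongs to the job. What is shaped like the sleeve but orange is not meant.

How it is judged:
On the way, in this order (a step that is already met when the one before it is completed fails the run):
1. the sleeve stands on the nest plate, about over the stem, while the nest is still up (horizontal distance between sleeve and nest_centre below 0.02 m and value of joint nest below 0.008 m), for 0.1 s.
2. the sleeve has gone at least 10 mm down over the stem (horizontal distance between sleeve and nest_centre below 0.014 m and z of sleeve in the frame of nest_centre below -0.01 m), for 0.1 s.
At the end, for the whole second after the job is handed in: The nest plate is down on its stop (pushed at least 26.5 of 30 mm), the sleeve stands on it over the stem (underside at least 26 mm below the deck surface, within 14 mm of the window's middle), upright within 0.08 rad and at rest (value of joint nest above 0.0265 m and z of sleeve in the frame of nest_centre below -0.026 m and horizontal distance between sleeve and nest_centre below 0.014 m and angle between sleeve's own z axis and vertical below 0.08 rad and linear speed of sleeve below 0.01 m/s and angular speed of sleeve below 0.1 rad/s); the robot touches nothing.
It fails at once if the sleeve is lifted more than 12 mm above the deck (z of sleeve in the frame of nest_centre above 0.012 m).
It fails at once if the sleeve is tipped by more than 0.4 rad (angle between sleeve's own z axis and vertical above 0.4 rad).
It fails at once if a bystander is shifted by more than 25 mm (distance of any of manifold_red, manifold_yellow, mug, screwdriver, wrench, gland_nut from where it was at the start of the episode above 0.025 m).
It also fails if it takes over 64 s, if anything falls off the work surface, if the arm or the gripper's body presses on something with over 40 N, if the wrist force passes 120 N, or if a joint passes its speed limit or range.

## Working session

There is one attempt and no reset: what is moved stays moved. The work goes in short steps, Python scripts to look and compute and a tool call to move; the robot and the scene stay as the last step left them, time stands still between calls to the robot, and variables do not carry over. Pictures are saved under pics/ and viewed, at most 10 in all, crops included, and the job is handed in when it is done.

Besides the shell and the picture viewer there is one more tool, called as name(argument=value, ...) on one line, values as JSON. apply_moves: Moves the arm, as the interface text tells. Its arguments: {"type":"object","properties":{"plan":{"type":"array","items":{"type":"number"}},"claw":{"type":"number"},"newtons":{"type":"number"}},"required":["plan"]}

```bash
ls; mkdir -p pics; python3 - <<'E'
from cell import manip,snapshot,camera_params
import cv2,numpy as np
for n in ("side","top"):
    p,d=snapshot(n); cv2.imwrite(f"pics/{n}0.png",p[...,::-1]); np.save(f"{n}0.npy",d)
    c=camera_params(n); print(n,c)
print(manip.sense())
E
```

```text
pics
side {'fx': 379.40010099269506, 'fy': 379.40010099269506, 'cx': 259.61327051249054, 'cy': 194.8257050854447, 'R': array([[-0.98024964, -0.19633118,  0.02376369],
       [-0.13007246,  0.54953974, -0.82528009],
       [ 0.14896913, -0.81207151, -0.56422341]]), 't': array([0.51572378, 0.12302785, 0.98734023])}
top {'fx': 440.2017548988513, 'fy': 440.2017548988513, 'cx': 260.70202912249454, 'cy': 198.27076529490654, 'R': array([[ 0.00481554, -0.9999603 , -0.00749716],
       [-0.99633884, -0.00415789, -0.085391  ],
       [ 0.08535644,  0.00788092, -0.99631931]]), 't': array([0.00227454, 0.54871251, 1.3985202 ])}
{'time': 0.1, 'joint_pos': array([-1.44330637e+00,  1.81482956e-01,  1.60790283e+00,  3.37505970e-05,
        1.35377426e+00, -2.06285109e-01]), 'dq': array([ 0.00014364, -0.00081337, -0.00312349,  0.00031711, -0.00109347,
       -0.00151715]), 'joint_efforts': array([ 1.80624911e-04, -4.45875084e+01, -3.52240634e+01, -2.85780307e-04,
        4.13079135e-03,  2.94411996e-05]), 'eef_pos': array([ 0.18834875, -0.54276377,  0.23046762]), 'tcp_rot': array([-3.09640391e+00, -5.21591081e-01, -1.48622103e-04]), 'wrist_force': array([ 0.49457822, -1.42158027, -0.60487136]), 'moment': array([-2.06432106e-02,  1.82783760e-05, -1.34000700e-02]), 'grip_force': 0.0, 'opening': 0.9984363613256227}
```

View pics/side0.png

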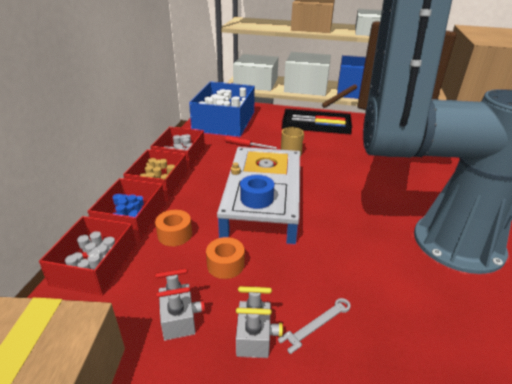

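View pics/top0.png

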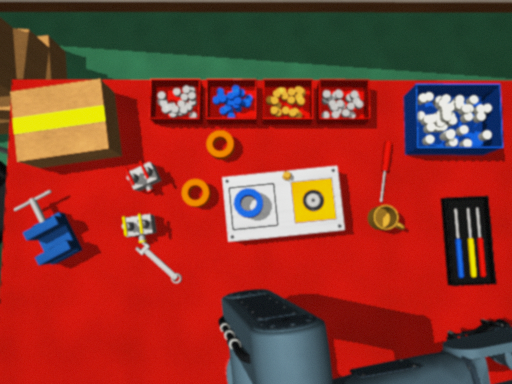

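Top picture: blue sleeve at about (248,203) inside the black-lined rectangle, the yellow nest at (313,200) with the stem top in its hole, and the brass nut at (287,175). Things that could be taken for the sleeve: orange rings at (220,144) and (195,192), blue parts in a bin at (232,97), the blue vise at (50,238), and the blue bin at (453,118). My choice is the ring at (248,203), because it is blue and standing on the deck.

```bash
cat > h.py <<'E'
import numpy as np,cv2
from cell import manip,snapshot,camera_params
def ray(name,uv,z):
    c=camera_params(name);R=np.array(c["R"]);t=np.array(c["t"])
    o=-R.T@t; d=R.T@np.array([(uv[0]-c["cx"])/c["fx"],(uv[1]-c["cy"])/c["fy"],1])
    return o+d*(z-o[2])/d[2]
def proj(name,X):
    c=camera_params(name);p=c["R"]@np.array(X)+c["t"]
    return np.array([c["fx"]*p[0]/p[2]+c["cx"],c["fy"]*p[1]/p[2]+c["cy"]])
def big(m,roi):
    k=np.zeros_like(m);x0,y0,x1,y1=roi;k[y0:y1,x0:x1]=m[y0:y1,x0:x1]
    cs,_=cv2.findContours(k,cv2.RETR_EXTERNAL,cv2.CHAIN_APPROX_NONE)
    return max(cs,key=cv2.contourArea)
def hsv(p): return cv2.cvtColor(p,cv2.COLOR_RGB2HSV)
BLUE=((100,120,50),(130,255,255)); YEL=((18,120,120),(35,255,255)); WHITE=((0,0,140),(180,70,255))
E
python3 - <<'E'
from h import *
p=cv2.imread("pics/top0.png")[...,::-1].copy();s=cv2.imread("pics/side0.png")[...,::-1].copy()
H=hsv(p);S=hsv(s);d=np.load("top0.npy")
for n,Hh,roi,rois in (("top",H,(222,175,280,232),(284,172,345,228)),("side",S,(235,165,285,215),(235,145,295,180))):
    c=big(cv2.inRange(Hh,*BLUE),roi);e=cv2.fitEllipse(c);print(n,"blue",e,cv2.boundingRect(c),ray(n,e[0],.13))
    c=big(cv2.inRange(Hh,*YEL),rois);r=cv2.minAreaRect(c);print(" yel",r,ray(n,r[0],.0795))
    q=cv2.approxPolyDP(cv2.convexHull(c),4,True)[:,0];print([ray(n,a,.0795)[:2].round(4) for a in q.astype(float)])
w=cv2.bitwise_or(cv2.inRange(H,*WHITE),cv2.bitwise_or(cv2.inRange(H,*BLUE),cv2.inRange(H,*YEL)))
c=big(w,(215,155,355,250));r=cv2.minAreaRect(c);print("deck",r,ray("top",r[0],.08),[ray("top",a,.08)[:2].round(3) for a in cv2.boxPoints(r)])
print("depth sleeve rim/deck",d[203,236],d[225,300],(d[190:215,235:262]).min())
a=cv2.resize(p[160:250,215:355],None,fx=5.5,fy=5.5,interpolation=cv2.INTER_CUBIC);cv2.imwrite("pics/crop0.png",a[...,::-1])
E
```

```text
top blue ((248.25833129882812, 202.60484313964844), (27.477867126464844, 28.157794952392578), 119.10028839111328) (234, 189, 29, 28) [0.52642888 0.04098819 0.13      ]
 yel ((313.1292419433594, 200.0397186279297), (40.447078704833984, 40.518104553222656), 83.8844985961914) [ 0.53907374 -0.15819117  0.0795    ]
[array([ 0.605, -0.211]), array([ 0.4868, -0.2254]), array([ 0.4708, -0.105 ]), array([ 0.5951, -0.0928])]
side blue ((256.6402282714844, 190.88958740234375), (33.610626220703125, 34.4662971496582), 86.45357513427734) (240, 175, 34, 33) [0.52123221 0.07719006 0.13      ]
 yel ((265.51776123046875, 162.25125122070312), (42.10700607299805, 19.6641845703125), 4.085616588592529) [ 0.54104498 -0.15606512  0.0795    ]
[array([ 0.6057, -0.2011]), array([ 0.4879, -0.2233]), array([ 0.4744, -0.1074]), array([ 0.5938, -0.096 ])]
deck ((283.0891418457031, 203.39108276367188), (65.07543182373047, 117.11585998535156), 84.2894058227539) [ 0.52822732 -0.06512128  0.08      ] [array([0.61 , 0.127]), array([ 0.648, -0.237]), array([ 0.447, -0.254]), array([0.41 , 0.104])]
depth sleeve rim/deck 1.3122828 1.3560503 0.0
```

View pics/crop0.png

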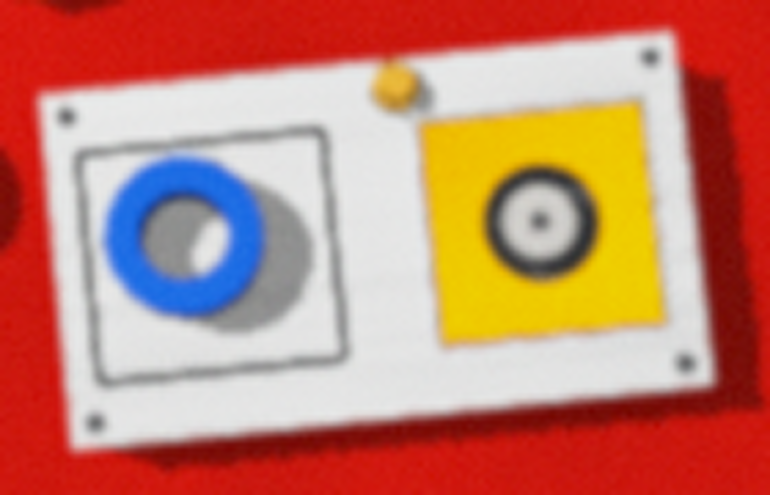

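The crop shows the blue ring at crop pixel (185,236) inside the black-lined rectangle, so it is the sleeve. The stem disc is at (541,220) in the nest's dark hole. The nut is at (396,87), on the far +x edge. The sizes agree with the description. Next I'll measure the stem disc at sub-pixel accuracy.

```bash
python3 - <<'E'
from h import *
n=6;acc=np.mean([snapshot("top")[0].astype(float) for _ in range(n)],0)
p=acc.astype(np.uint8);k=8;x0,y0=290,178
c=cv2.resize(p[y0:225,x0:338],None,fx=k,fy=k,interpolation=cv2.INTER_CUBIC)
f=lambda uv:((uv[0]+.5)/k-.5+x0,(uv[1]+.5)/k-.5+y0)
sat=hsv(c)[...,1];m=(sat<110).astype(np.uint8)*255
cen=big(m[100:-90,100:-90],(0,0,999,999)); e=cv2.fitEllipse(cen);e=((e[0][0]+100,e[0][1]+100),e[1]);print("hole",f(e[0]),np.array(e[1])/k,ray("top",f(e[0]),.0795))
g=cv2.cvtColor(c,cv2.COLOR_RGB2GRAY);mm=np.zeros_like(g);cv2.circle(mm,(int(e[0][0]),int(e[0][1])),int(7.5*k),255,-1)
b=cv2.bitwise_and(((g>125)*255).astype(np.uint8),mm);cs=big(b,(0,0,999,999));s=cv2.fitEllipse(cs);print("stem",f(s[0]),np.array(s[1])/k,ray("top",f(s[0]),.0785))
yl=big(cv2.inRange(hsv(c),*YEL),(0,0,999,999));r=cv2.minAreaRect(yl);print("plate",f(r[0]),np.array(r[1])/k,r[2],ray("top",f(r[0]),.0795))
c2=cv2.resize(p[180:226,226:272],None,fx=k,fy=k,interpolation=cv2.INTER_CUBIC);q=big(cv2.inRange(hsv(c2),*BLUE),(0,0,999,999));E=cv2.fitEllipse(q);uv=((E[0][0]+.5)/k-.5+226,(E[0][1]+.5)/k-.5+180);print("sleeve",uv,np.array(E[1])/k,ray("top",uv,.13))
print(manip.sense()["time"])
E
```

```text
hole (313.0237274169922, 200.07333850860596) [18.64025879 18.94503784] [ 0.53896784 -0.15786394  0.0795    ]
stem (312.6006488800049, 199.763578414917) [13.80728436 13.92513371] [ 0.54000823 -0.15666941  0.0785    ]
plate (313.11596488952637, 200.15255546569824) [40.71704865 40.79903793] 83.92753601074219 [ 0.53872275 -0.15814819  0.0795    ]
sleeve (248.25090980529785, 202.61079025268555) [28.24859428 28.91368103] [0.52641098 0.04101022 0.13      ]
0.4
```

apply_moves(plan=[0.0255,-0.022,0,0,0,0,0.0255,-0.022,0,0,0,0,0.0255,-0.022,0,0,0,0,0.0255,-0.022,0,0,0,0,0.0255,-0.022,0,0,0,0,0.0255,-0.022,0,0,0,0,0.0255,-0.022,0,0,0,0,0.0255,-0.022,0,0,0,0], claw=0, newtons=20)

```text
time: 1.07
eef_pos: [0.324, -0.3087, 0.2315]
tcp_rot: [3.098, 0.521, 0.0]
wrist_force: [0.3, 0.1, 0.2]
opening: -0.001
grip_force: 0.0
```

apply_moves(plan=[0.0255,-0.022,0,0,0,0,0.0255,-0.022,0,0,0,0,0.0255,-0.022,0,0,0,0,0.0255,-0.022,0,0,0,0,0.0255,-0.022,0,0,0,0,0.0255,-0.022,0,0,0,0,0.0255,-0.022,0,0,0,0,0.0255,-0.022,0,0,0,0])

```text
time: 1.73
eef_pos: [0.4592, -0.0754, 0.2316]
tcp_rot: [3.097, 0.522, 0.001]
wrist_force: [1.1, -0.6, -0.5]
opening: 0.002
grip_force: 0.0
```

apply_moves(plan=[0.0255,-0.022,0,0,0,0,0.0255,-0.022,0,0,0,0,0.0255,-0.022,0,0,0,0,0.0255,-0.022,0,0,0,0,0,0,0,0,0,0])

```text
time: 2.15
eef_pos: [0.528, 0.0441, 0.2315]
tcp_rot: [-3.095, -0.528, -0.003]
wrist_force: [-1.8, -0.3, -0.3]
opening: 0.002
grip_force: 0.0
```

```bash
cat >> h.py <<'E'
def go(target):
    from scipy.spatial.transform import Rotation as Ro
    s=manip.sense();R=Ro.from_rotvec(s["tcp_rot"]).as_matrix();print("t",s["time"],"pos",s["eef_pos"].round(4),"z",R[:,2].round(4),"F",s["wrist_force"].round(1),"M",s["moment"].round(2),"open",round(s["opening"],3),"grip",s["grip_force"])
    print("tool shift",(R.T@(np.array(target)-s["eef_pos"])).round(4))
E
python3 -c "
from h import *
go([.5264,.0410,.15])"
```

```text
t 2.15 pos [0.528  0.0441 0.2315] z [ 0.0017  0.0019 -1.    ] F [-1.8 -0.3 -0.3] M [-0.02 -0.01  0.  ] open 0.002 grip 0.0
tool shift [-0.0027  0.0025  0.0815]
```

apply_moves(plan=[-0.0014,0.0012,0.025,0,0,0,-0.0013,0.0012,0.025,0,0,0,0,0,0.025,0,0,0,0,0,0,0,0,0,0,0,0,0,0,0])

```text
time: 2.57
eef_pos: [0.5232, 0.0363, 0.1554]
tcp_rot: [-3.097, -0.521, 0.005]
wrist_force: [0.6, -0.0, 0.8]
opening: -0.002
grip_force: 0.0
```

```bash
python3 -c "
from h import *
go([.5264,.0410,.114])
p,d=snapshot('side');print(proj('side',[.5264,.041,.13]));cv2.imwrite('pics/s1.png',cv2.resize(p[130:230,200:340],None,fx=5,fy=5,interpolation=2)[...,::-1])"
```

```text
t 2.5667 pos [0.5232 0.0363 0.1554] z [-3.2e-03  5.0e-04 -1.0e+00] F [ 0.6 -0.   0.8] M [-0.04 -0.   -0.05] open -0.002 grip 0.0
tool shift [ 0.0047 -0.0033  0.0414]
[257.54049157 182.88033673]
```

View pics/s1.png

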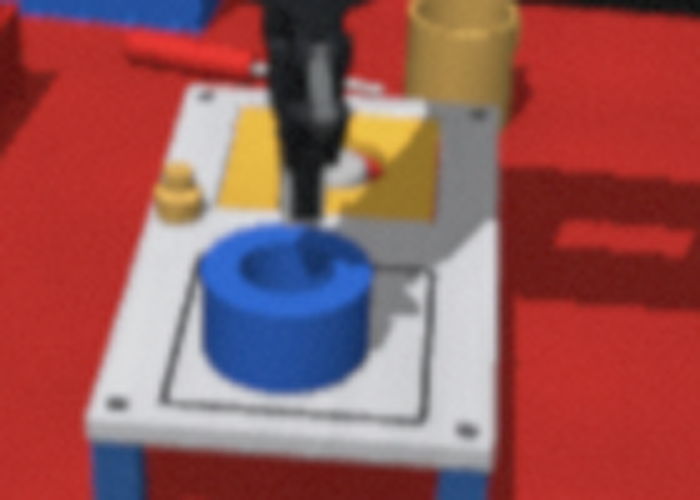

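The side crop shows the fingertips (crop 305,215) above and just behind the bore (285,268). The rim centre is at full-image pixel (257,184), and my estimate projects to (257.5,182.9), so they agree. Now I'll shift over the bore, let it settle, then enter.

apply_moves(plan=[0.0038,-0.0034,0.01,0,0,0,0,0,0,0,0,0,0,0,0.015,0,0,0,0,0,0.0165,0,0,0,0,0,0,0,0,0,0,0,0,0,0,0])

```text
time: 3.12
eef_pos: [0.5265, 0.041, 0.1148]
tcp_rot: [-3.098, -0.522, 0.002]
wrist_force: [-0.4, 0.5, 0.5]
opening: 0.003
grip_force: 0.0
```

```bash
python3 -c "
from h import *
go([.5264,.0410,.114])"
```

```text
t 3.1167 pos [0.5265 0.041  0.1148] z [-1.1e-03  2.0e-04 -1.0e+00] F [-0.4  0.5  0.5] M [-0.01  0.04  0.04] open 0.003 grip 0.0
tool shift [-0.0001 -0.0001  0.0008]
```

apply_moves(plan=[0,0,0,0,0,0,0,0,0,0,0,0,0,0,0,0,0,0], claw=0.15)

```text
time: 3.37
eef_pos: [0.5277, 0.0408, 0.116]
tcp_rot: [3.097, 0.522, 0.003]
wrist_force: [0.4, 0.1, 0.0]
opening: 0.149
grip_force: 0.0
```

apply_moves(plan=[0,0,0,0,0,0,0,0,0,0,0,0,0,0,0,0,0,0], claw=0.3)

```text
time: 3.62
eef_pos: [0.5273, 0.0407, 0.1156]
tcp_rot: [3.097, 0.522, 0.002]
wrist_force: [-0.1, 0.1, 5.1]
opening: 0.24
grip_force: 18.7
```

```bash
python3 -c "
from h import *
go([.5264,.0410,.114])"
```

```text
t 3.6167 pos [0.5273 0.0407 0.1156] z [ 1.3e-03 -3.0e-04 -1.0e+00] F [-0.1  0.1  5.1] M [-0.03  0.12 -0.02] open 0.24 grip 18.695789354168255
tool shift [-0.0008 -0.0006  0.0016]
```

apply_moves(plan=[-0.002,0.006,0,0,0,0,-0.0032,0.012,0,0,0,0,-0.0032,0.012,0,0,0,0,-0.0032,0.012,0,0,0,0,-0.0032,0.012,0,0,0,0,-0.0032,0.012,0,0,0,0,-0.0032,0.012,0,0,0,0,-0.0032,0.012,0,0,0,0])

```text
time: 4.28
eef_pos: [0.5338, -0.0517, 0.1156]
tcp_rot: [-3.096, -0.522, -0.002]
wrist_force: [-0.4, 5.8, 6.7]
opening: 0.245
grip_force: 19.6
```

apply_moves(plan=[-0.0032,0.012,0,0,0,0,-0.0032,0.012,0,0,0,0,-0.0032,0.012,0,0,0,0,-0.0032,0.012,0,0,0,0,-0.0032,0.012,0,0,0,0,-0.0032,0.012,0,0,0,0,-0.003,0.012,0,0,0,0,-0.003,0.006,0,0,0,0])

```text
time: 4.95
eef_pos: [0.5394, -0.1461, 0.1151]
tcp_rot: [-3.097, -0.521, -0.002]
wrist_force: [1.7, 4.6, 6.0]
opening: 0.241
grip_force: 19.6
```

apply_moves(plan=[-0.002,0.0053,0,0,0,0,0,0,0,0,0,0,0,0,0,0,0,0,0,0,0,0,0,0])

```text
time: 5.28
eef_pos: [0.5389, -0.1518, 0.1151]
tcp_rot: [3.096, 0.522, 0.0]
wrist_force: [-0.3, -2.9, 3.5]
opening: 0.238
grip_force: 18.9
```

```bash
python3 - <<'E'
from h import *
go([.540,-.1567,.114])
p=np.mean([snapshot("top")[0].astype(float) for _ in range(3)],0).astype(np.uint8)
s,_=snapshot("side")
cv2.imwrite("pics/j2.png",np.vstack([cv2.resize(q,(560,300),interpolation=2) for q in (p[170:230,265:377],s[130:205,195:335])])[...,::-1])
go([.540,-.1567,.114])
E
```

```text
t 5.2833 pos [ 0.5389 -0.1518  0.1151] z [ 5.0e-04 -1.7e-03 -1.0e+00] F [-0.3 -2.9  3.5] M [-0.44  0.05 -0.02] open 0.238 grip 18.895268008327548
tool shift [-0.0006  0.005   0.0011]
t 5.4833 pos [ 0.5389 -0.1518  0.1151] z [ 5.0e-04 -1.5e-03 -1.0e+00] F [-1.  -5.3  3.9] M [-0.75  0.14 -0.  ] open 0.241 grip 18.826446636230685
tool shift [-0.0006  0.005   0.0011]
```

View pics/j2.png

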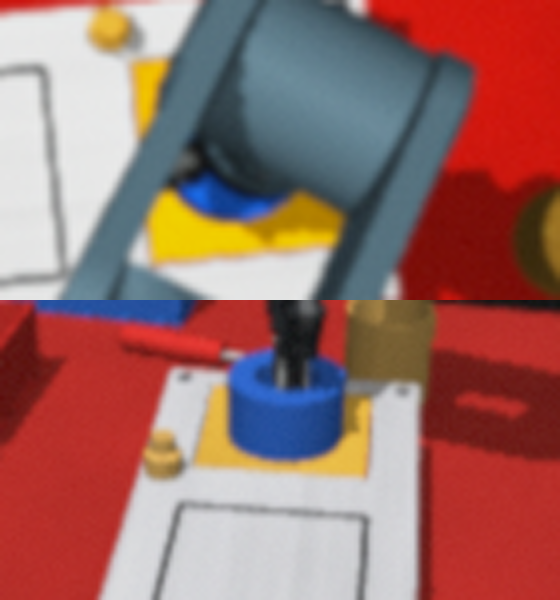

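Both views show the sleeve upright on the yellow nest plate: in the side half at (287,405), in the top half at (235,185), mostly hidden by the arm. It is about 5 mm short of the measured stem position. I'll finish the slide, grip harder and press gently.

apply_moves(plan=[-0.0003,0.003,0,0,0,0,-0.0002,0.0025,0,0,0,0,0,0,0,0,0,0,0,0,0,0,0,0], newtons=60)

```text
time: 5.82
eef_pos: [0.5397, -0.1546, 0.1148]
tcp_rot: [-3.095, -0.522, 0.001]
wrist_force: [-2.0, 4.7, 8.0]
opening: 0.266
grip_force: 56.0
```

apply_moves(plan=[0,0,0.001,0,0,0,0,0,0.001,0,0,0,0,0,0.001,0,0,0,0,0,0,0,0,0])

```text
time: 6.15
eef_pos: [0.5399, -0.1546, 0.1129]
tcp_rot: [-3.095, -0.523, 0.001]
wrist_force: [-4.8, 6.9, 15.1]
opening: 0.267
grip_force: 56.4
```

```bash
python3 -c "
from h import *
go([.540,-.1567,.114])"
```

```text
t 6.15 pos [ 0.5399 -0.1546  0.1129] z [-9.0e-04  2.6e-03 -1.0e+00] F [-4.8  6.9 15.1] M [ 0.82  0.82 -0.05] open 0.267 grip 56.371756005246425
tool shift [-0.0006  0.002  -0.0011]
```

apply_moves(plan=[0,0,0.001,0,0,0,0,0,0.001,0,0,0,0,0,0.001,0,0,0,0,0,0,0,0,0])

```text
time: 6.48
eef_pos: [0.5406, -0.1559, 0.1106]
tcp_rot: [-3.098, -0.523, -0.002]
wrist_force: [-5.0, 2.0, 17.3]
opening: 0.262
grip_force: 56.5
```

```bash
python3 -c "
from h import *
go([.540,-.1567,.114])
s,d=snapshot('side');cv2.imwrite('pics/s3.png',cv2.resize(s[145:215,210:310],None,fx=7,fy=7,interpolation=2)[...,::-1])"
```

```text
t 6.4833 pos [ 0.5406 -0.1559  0.1106] z [ 9.e-04  3.e-04 -1.e+00] F [-5.   2.  17.3] M [0.31 0.74 0.05] open 0.262 grip 56.45427714945981
tool shift [-0.0009  0.0006 -0.0034]
```

apply_moves(plan=[0,0,0.001,0,0,0,0,0,0.001,0,0,0,0,0,0.001,0,0,0,0,0,0.001,0,0,0,0,0,0.001,0,0,0,0,0,0.001,0,0,0,0,0,0,0,0,0])

```text
time: 7.12
eef_pos: [0.541, -0.1572, 0.1049]
tcp_rot: [3.096, 0.522, 0.003]
wrist_force: [-3.7, -2.2, 15.0]
opening: 0.267
grip_force: 56.3
```

```bash
python3 - <<'E'
from h import *
go([.540,-.1567,.114])
s,d=snapshot('side');cv2.imwrite('pics/s3.png',cv2.resize(s[145:215,210:310],None,fx=7,fy=7,interpolation=2)[...,::-1])
c=camera_params('side');m=cv2.inRange(hsv(s),*BLUE);m[:140]=0;m[215:]=0;m[:,:235]=0;m[:,300:]=0
v,u=np.nonzero((m>0)&(d>0));D=d[v,u]
P=(np.stack([(u-c['cx'])/c['fx']*D,(v-c['cy'])/c['fy']*D,D],1)-c['t'])@c['R']
print("blue z top percentiles",np.percentile(P[:,2],[50,80,90,95]).round(4),len(v))
E
```

```text
t 7.1167 pos [ 0.541  -0.1572  0.1049] z [ 0.002  -0.0018 -1.    ] F [-3.7 -2.2 15. ] M [-0.38  0.72  0.01] open 0.267 grip 56.3414660532726
tool shift [-0.0008 -0.0008 -0.0091]
blue z top percentiles [0.1092 0.1194 0.1203 0.1209] 559
```

View pics/s3.png

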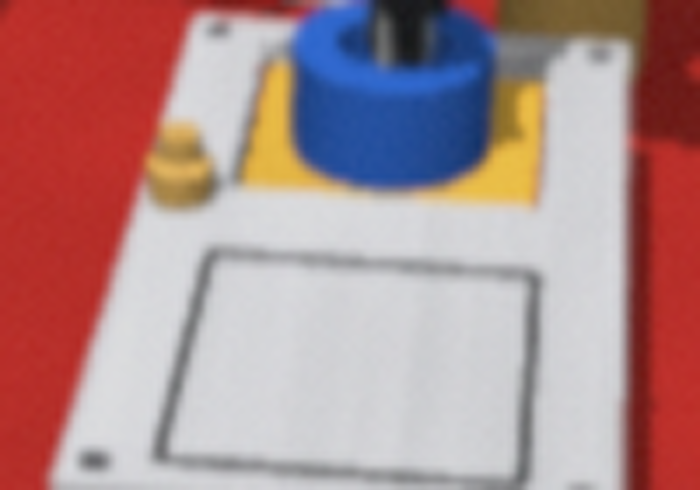

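The picture shows the sleeve sunk with the plate below the deck (the window's edge shows at crop (245,140)). The rim measures about 0.120 m, so it is 9–10 mm down and over the stem. I'll keep pressing.

apply_moves(plan=[0,0,0.0013,0,0,0,0,0,0.0013,0,0,0,0,0,0.0013,0,0,0,0,0,0.0013,0,0,0,0,0,0.0013,0,0,0,0,0,0.0013,0,0,0,0,0,0.0012,0,0,0,0,0,0,0,0,0])

```text
time: 7.83
eef_pos: [0.541, -0.1574, 0.096]
tcp_rot: [3.096, 0.522, 0.002]
wrist_force: [-4.3, -2.8, 17.6]
opening: 0.261
grip_force: 56.4
```

```bash
python3 -c "
from h import *
go([.540,-.1567,.114])"
```

```text
t 7.8333 pos [ 0.541  -0.1574  0.096 ] z [ 0.0019 -0.002  -1.    ] F [-4.3 -2.8 17.6] M [-0.41  0.78 -0.01] open 0.261 grip 56.357456537371036
tool shift [-0.0007 -0.0009 -0.018 ]
```

apply_moves(plan=[0,0,0.0013,0,0,0,0,0,0.0013,0,0,0,0,0,0.0013,0,0,0,0,0,0.0013,0,0,0,0,0,0.0013,0,0,0,0,0,0.0013,0,0,0,0,0,0.0012,0,0,0,0,0,0,0,0,0])

```text
time: 8.5
eef_pos: [0.541, -0.1574, 0.0871]
tcp_rot: [3.096, 0.522, 0.002]
wrist_force: [-4.9, -2.6, 18.0]
opening: 0.262
grip_force: 56.4
```

apply_moves(plan=[0,0,0.001,0,0,0,0,0,0.001,0,0,0,0,0,0,0,0,0])

```text
time: 8.75
eef_pos: [0.541, -0.1574, 0.0851]
tcp_rot: [3.096, 0.522, 0.002]
wrist_force: [-5.3, -2.9, 17.1]
opening: 0.266
grip_force: 56.4
```

```bash
cat >> h.py <<'E'
def rim():
    s,d=snapshot('side')
    c=camera_params('side');m=cv2.inRange(hsv(s),*BLUE);m[:140]=0;m[215:]=0;m[:,:235]=0;m[:,300:]=0
    v,u=np.nonzero((m>0)&(d>0));D=d[v,u]
    P=(np.stack([(u-c['cx'])/c['fx']*D,(v-c['cy'])/c['fy']*D,D],1)-c['t'])@c['R']
    print("blue z",np.percentile(P[:,2],[50,80,90,95]).round(4),len(v))
E
python3 -c "
from h import *
go([.540,-.1567,.085]);rim()"
```

```text
t 8.75 pos [ 0.541  -0.1574  0.0851] z [ 0.0018 -0.002  -1.    ] F [-5.3 -2.9 17.1] M [-0.34  0.87 -0.04] open 0.266 grip 56.391861312731635
tool shift [-0.0007 -0.001   0.0001]
blue z [0.0943 0.1002 0.1007 0.1013] 463
```

apply_moves(plan=[0,0,0.001,0,0,0,0,0,0.001,0,0,0,0,0,0,0,0,0])

```text
time: 9.05
eef_pos: [0.5411, -0.1575, 0.0846]
tcp_rot: [3.095, 0.522, 0.002]
wrist_force: [-10.5, -0.5, 29.2]
opening: 0.259
grip_force: 57.0
```

```bash
python3 -c "
from h import *
go([.540,-.1567,.085]);rim()"
```

```text
t 9.05 pos [ 0.5411 -0.1575  0.0846] z [ 0.0016 -0.0021 -1.    ] F [-10.5  -0.5  29.2] M [-0.    1.73 -0.02] open 0.259 grip 57.02050024556229
tool shift [-0.0008 -0.0011 -0.0004]
blue z [0.0938 0.0998 0.1004 0.1009] 458
```

The force rose to 29 N with only 0.5 mm of travel and the rim is at 0.100 m, so the nest is on its stop. Releasing now.

apply_moves(plan=[0,0,-0.001,0,0,0,0,0,-0.0005,0,0,0], newtons=20)

```text
time: 9.27
eef_pos: [0.541, -0.1574, 0.0848]
tcp_rot: [3.095, 0.522, 0.003]
wrist_force: [-3.9, -2.9, 14.3]
opening: 0.267
grip_force: 56.6
```

apply_moves(plan=[0,0,0,0,0,0,0,0,0,0,0,0,0,0,0,0,0,0,0,0,0,0,0,0], claw=0.04)

```text
time: 9.6
eef_pos: [0.5394, -0.1557, 0.0813]
tcp_rot: [-3.096, -0.522, 0.002]
wrist_force: [0.5, 0.2, -0.1]
opening: 0.039
grip_force: 0.0
```

```bash
python3 -c "
from h import *
go([.540,-.1567,.085]);rim()"
```

```text
t 9.6 pos [ 0.5394 -0.1557  0.0813] z [-0.0017  0.0014 -1.    ] F [ 0.5  0.2 -0.1] M [ 0.02  0.01 -0.08] open 0.039 grip 0.0
tool shift [ 0.0003  0.0012 -0.0037]
blue z [0.0939 0.0998 0.1003 0.1009] 462
```

Free of the sleeve, with zero force. I'll go straight up, then aside for a look.

apply_moves(plan=[0,0,-0.01,0,0,0,0,0,-0.015,0,0,0,0,0,-0.025,0,0,0,0,0,-0.035,0,0,0,0,0,-0.035,0,0,0,0,0,-0.035,0,0,0,0,0,0,0,0,0])

```text
time: 10.23
eef_pos: [0.5437, -0.1581, 0.2462]
tcp_rot: [3.09, 0.521, 0.016]
wrist_force: [0.9, -1.2, 1.2]
opening: 0.04
grip_force: 0.0
```

apply_moves(plan=[-0.03,0.02,0,0,0,0,-0.03,0.02,0,0,0,0,-0.03,0.02,0,0,0,0,-0.03,0.02,0,0,0,0,-0.03,0.02,0,0,0,0,-0.03,0.02,0,0,0,0,0,0,0,0,0,0,0,0,0,0,0,0])

```text
time: 10.9
eef_pos: [0.4083, -0.3301, 0.2375]
tcp_rot: [-3.099, -0.516, -0.0]
wrist_force: [0.3, 0.2, 0.2]
opening: 0.039
grip_force: 0.0
```

```bash
python3 - <<'E'
from h import *
go([.540,-.1567,.085]);rim()
p,_=snapshot("top");s,_=snapshot("side")
q=big(cv2.inRange(hsv(p),*BLUE),(284,172,345,228));E=cv2.fitEllipse(q);print(E,ray("top",E[0],.10))
cv2.imwrite("pics/end.png",np.vstack([cv2.resize(q,(560,300),interpolation=2) for q in (p[160:240,225:374],s[130:205,195:335])])[...,::-1])
E
```

```text
t 10.9 pos [ 0.4083 -0.3301  0.2375] z [ 2.e-04  1.e-04 -1.e+00] F [0.3 0.2 0.2] M [ 0.02  0.02 -0.03] open 0.039 grip 0.0
tool shift [ 0.1808 -0.1214  0.1526]
blue z [0.0932 0.0997 0.1004 0.1008] 525
((312.712158203125, 199.4052276611328), (26.56678009033203, 27.394954681396484), 59.98849105834961) [ 0.53932805 -0.15464375  0.1       ]
```

View pics/end.png

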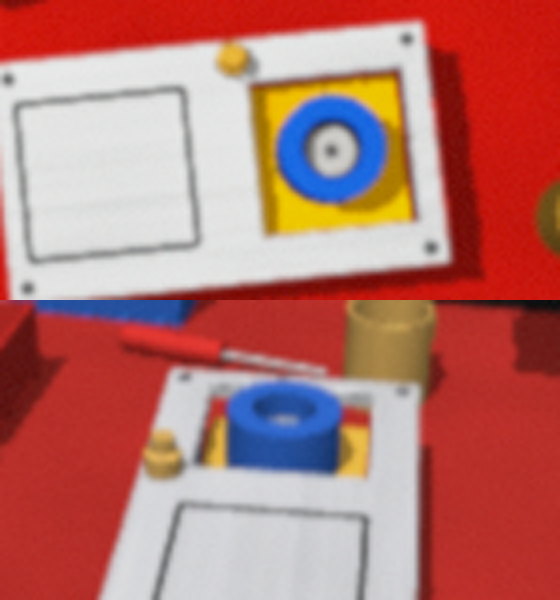

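The final views show the sleeve upright over the stem, with the stem's top visible inside the bore at (332,150). The plate is sunk in its window, the nut at (233,60) has not moved, and the arm is clear of everything.

```bash
python3 -c "
from cell import job
print(job.finish_job())"
```

```text
the job is handed in; nothing more can be done
None
```

The job is handed in at about 11 s: the sleeve stands upright over the stem, its rim measured at 0.100 m (about 30 mm of travel), the nest is on its stop, the arm is clear, and no verdict was returned.

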